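Lock a sensor housing's ring with the fitting pin spanner

ROBOT

A 7-joint arm with a two-finger parallel gripper is mounted at the origin on a cart in front of the work surface, level with it; the furniture and walls round the work are solid. World frame = base frame: x ahead of the robot, y to its left, z up, the work surface at z = 0. Lengths are in m, angles in degrees, forces in N, time in s.
With the tool pointing down it reaches from about 0.4 to 0.9 m from the base axis. Payload 5.5 kg.
Tool frame: the origin (TCP) lies at the very end of the fingers, on their centre line; the grasp point (between the pads) lies 19 mm behind it; z points along the fingers, y is the line along which they close (so a half turn about z gives the same grasp; the last joint's range is limited). The gripper opens to 92 mm and grips with 3 to 60 N. Pads are 19 mm wide; open, the fingers measure 130 mm over their backs; the gripper's body (75 mm by 190 mm) begins 47 mm behind the grasp point.
Start: joints at [83.148, 28.699, -24.465, 88.831, 12.651, 65.22, -12.049], TCP at [0.243, -0.603, 0.193] pointing down, gripper open.
Joint ranges: [-164.97, 164.97], [-17.58, 116.51], [-87.97, 89.64], [11.32, 138.91], [-80.73, 260.73], [10.89, 115.49], [-147.41, 147.41]. Speed limits (degrees/s): [147.25, 147.25, 180, 180, 180, 180, 180].

INTERFACE

Orientations are given as a 3x3 rotation matrix whose columns are the frame's x, y, z axes.
In Python, from plant import r, optics, workorder gives the robot as it stands.
- The arm moves only by the tool step_arm, never from a script. Its argument "commands" is a list of rows, each a list of 4 numbers: the shift along the world's x, y, z in m, then the turn about the world's z in degrees. A call has 1 to 5 rows; each row is the pose to reach, as a shift and turn from the pose commanded when the call began; what a row does not reach only later rows make up. A row lasts 1/12 s, in which the tool goes at most 41.7 mm and 7.16 degrees, less where a joint would pass 70% of its speed; a pose out of reach is approached as far as the arm can. A call with a gripper value outside its range is refused whole. "grip" is the closure in counts, from 0 (fully open) to 255 (shut), set as the call begins (left out, the last holds). The fingers move at their own pace and stop on an object; the grip force is fixed at half the most. Time passes only in rows, so rows that repeat a pose let the fingers close. It gives the time, the measured TCP pose, the force, the opening and the grip force at its end, in the units of the state.
- r.read_state(): the state, without advancing time (a new reading comes with each control period).
- optics.grab_frame(name): name is "side" or "top"; returns a dict with "img" (384x512x3 uint8, blue, green, red), "camera_matrix" (3x3 intrinsics, pixels), "D" ([k1, k2, p1, p2, k3] as OpenCV has them; the pictures are not rectified), "R" (3x3) and "t" (3): a world point X has camera coordinates R X + t. Camera axes: x right, y down, z forward; pixel columns grow to the right and rows downward; lengths in m; the calibration is good to about 2 mm. A picture is of the moment at which its call begins. There is no depth.
- workorder.hand_in(): hands the job in; it is judged then, once.
The state is a dict: "time": time; "qpos": joint angles; "qvel": joint speeds; "tau": joint torques, N m; "position": TCP position; "ee_rot": TCP orientation; "wrist_force": force on the tool from outside, world axes, zero at the start; "torque": the same for the moment, N m; "width": opening from 0.0 (shut) to 1.0 (fully open); "grasp_force": force on a finger pad.
Only numpy, scipy, OpenCV 4.12 (cv2) and the standard library are available. Lean on these libraries where they do the work, as an engineer would, in place of code of your own. Each camera call takes 0.05 s, during which the arm holds its last target. There are 200 camera calls.

TASK

Lock the round sensor housing: lift out of the stand the pin spanner whose two prongs are spaced to fit the two holes of the lock ring, set both prongs fully down into the holes before anything turns, then turn the ring clockwise (seen from above) until its tab comes up against the stop pin. Let go and leave that spanner standing upright in the ring, and leave the other spanner in the stand.

Things in the scene. Friction and masses are not known exactly. Their poses are not given: they have to be found in the camera images.
- wide_grip (a point): Middle of the handle of the fitting pin spanner (loose, steel, 220 g, upright): flat handle 32 mm (x) by 14 mm thick (y), its top 31 mm above this point; below it a foot bar 80 (x) by 24 (y) by 14 mm high, its underside 55 mm below this point. z up, x along the bar. It stands in one of the stand's slots, bar on the stand's top, and lifts straight up; half-turned it fits too.
- wide_foot (a point): Same spanner and axes: middle of the underside of its foot bar. Two round prongs, 9 mm in diameter with tapered tips, reach 14 mm down from the bar at x = +30 and -30 mm.
- narrow_grip (a point): Middle of the handle of the other pin spanner: same handle and height, but its foot bar is only 54 mm long and its prongs are 34 mm apart, so it does not fit. Point and axes as for wide_grip. It stands in the stand's other slot, 84 mm beside the wide one and parallel to it.
- stand: Black plastic block 104 mm (x) by 136 mm (y) by 20 mm high, fixed to the bench, with two straight through slots along x, 85 mm long and 15 mm wide, at y = +42 and -42 mm. Origin at the centre of its underside.
- ring_top (a point): Centre of the upper face of the lock ring, 43 mm above the bench; z up, x along the line through its two holes (turns with it). An aluminium collar 92 mm across and 18 mm thick on a fixed dark round housing with a 112 mm flange. On its rim at +y is an 8 mm wide tab, reaching 54 mm from the centre. The spanner's bar comes to rest flat on this face.
- ring_hole (a point): Centre of the mouth of one of the ring's two round holes, in its upper face, 30 mm from the ring's centre on its +x side; the other lies opposite. Each is 16 mm in diameter, widened to 20 mm at the mouth, and 18 mm deep.
- lock_ring (a joint): Angle of the lock ring, rad, growing clockwise seen from above: 0 to 0.3 at the start; at 1.0 its tab meets the upright pin on the housing and it stops. Friction about 0.12 N m; it stays where it is left. The prongs have 3.5 mm play all round in the holes, so the spanner turns up to 0.12 rad before the ring follows.
- lamp_post (a point): A point 300 mm up on the fixed magnifier lamp's dark upright column: about 80 mm thick, slightly leaning, from its base on the bench (190 mm across) to 560 mm high, with its arm going away from the robot above that. It stands in the way of wide swings from one side of the bench to the other: pass between it and the robot, no farther than 0.38 m from the robot's axis.
Mind the look-alikes: they are no part of the job. Leave any red look-alike of the part that bears wide_grip alone.

How it is judged (in metres and radians):
On the way, in this order (a step that is already met when the one before it is completed fails the run):
1. both prongs of the wide spanner are fully down in the ring's holes and the ring has not been turned yet (by more than about 11 degrees) (z of wide_foot in the frame of ring_top below 0.005 m and horizontal distance between wide_foot and ring_top below 0.01 m and angle between the x axis of wide_foot and the x axis of ring_top, either way round below 0.26 rad and angle between wide_foot's own z axis and vertical below 0.17 rad and distance of ring_hole from where it was at the start of the episode below 0.006 m), for 0.1 s.
2. the ring is turned clockwise to its stop, within 10 degrees (value of joint lock_ring above 0.82 rad), for 0.1 s.
At the end, for the whole second after the job is handed in: The ring is at rest within 10 degrees of its stop (joint above 0.82); the wide spanner stands upright (10 degrees) with its prongs in the holes, bar within 6 mm of the ring face, 10 mm of its centre and 15 degrees of the hole line; the narrow spanner is within 30 mm of its start (value of joint lock_ring above 0.82 rad and z of wide_foot in the frame of ring_top below 0.006 m and horizontal distance between wide_foot and ring_top below 0.01 m and angle between the x axis of wide_foot and the x axis of ring_top, either way round below 0.26 rad and angle between wide_foot's own z axis and vertical below 0.17 rad and distance of narrow_grip from where it was at the start of the episode below 0.03 m and velocity of joint lock_ring below 0.05 rad/s); the robot touches nothing.
It fails at once if the narrow spanner is taken out of the stand or knocked over (distance of narrow_grip from where it was at the start of the episode above 0.05 m or angle between narrow_grip's own z axis and vertical above 0.6 rad).
It also fails if it takes over 45 s, if anything falls off the work surface, if the arm or the gripper's body presses on something with over 40 N, if the wrist force passes 120 N, or if a joint passes its speed limit or range.

## Working session

There is one attempt and no reset: what is moved stays moved. The work goes in short steps, Python scripts to look and compute and a tool call to move; the robot and the scene stay as the last step left them, time stands still between calls to the robot, and variables do not carry over. Pictures are saved under pics/ and viewed, at most 10 in all, crops included, and the job is handed in when it is done.

Besides the shell and the picture viewer there is one more tool, called after "Call:" as name([rows], argument=value, ...), one row to a line, values as JSON. step_arm: Moves the arm, as the interface text tells. Its arguments: {"type":"object","properties":{"commands":{"type":"array"},"grip":{"type":"number"}},"required":["commands"]}

```bash
mkdir -p pics
cat > h.py <<'E'
import numpy as np, cv2
from plant import r, optics, workorder
def grab(n):
    return optics.grab_frame(n)
def ray(f,uv):
    p=cv2.undistortPoints(np.array([[uv]],float),f["camera_matrix"],np.array(f["D"]))[0,0]
    R=np.array(f["R"]);t=np.array(f["t"]).ravel()
    return -R.T@t, R.T@np.array([p[0],p[1],1])
def onz(f,uv,z):
    c,d=ray(f,uv); return c+d*(z-c[2])/d[2]
def tri(f1,u1,f2,u2):
    c1,d1=ray(f1,u1);c2,d2=ray(f2,u2)
    s=np.linalg.lstsq(np.c_[d1,-d2],c2-c1,rcond=None)[0]
    a=c1+s[0]*d1;b=c2+s[1]*d2
    return (a+b)/2,np.linalg.norm(a-b)
def proj(f,X):
    R=np.array(f["R"]);return cv2.projectPoints(np.array(X,float).reshape(-1,3),cv2.Rodrigues(R)[0],np.array(f["t"],float),f["camera_matrix"],np.array(f["D"]))[0][:,0]
E
python3 - <<'E'
from h import *
import pickle
for n in("top","side"):
    f=grab(n);pickle.dump(f,open(n+".pkl","wb"));cv2.imwrite(f"pics/{n}0.png",cv2.resize(f["img"],(800,600),interpolation=cv2.INTER_CUBIC));print(n,ray(f,(256,192)))
print(r.read_state())
E
```

```text
top (array([ 0.49028019, -0.15795417,  1.03329869]), array([ 0.1871473 , -0.00280051, -0.98241942]))
side (array([0.26739022, 0.66183713, 0.77513934]), array([ 0.3108777 , -0.77312551, -0.55321972]))
{'time': 0.1, 'qpos': array([ 83.14858755,  28.74916276, -24.45440024,  88.88575472,
        12.65134017,  65.2205335 , -12.05074472]), 'qvel': array([-0.06765873, -0.16412398, -0.0139007 , -0.10419121, -0.04572402,
       -0.06969155,  0.01344841]), 'tau': array([-1.11689628e-02, -5.67872858e+01, -5.83889320e+00, -2.79911041e+01,
       -6.91160560e-02,  2.41132756e-02,  3.94120218e-05]), 'position': array([ 0.24247777, -0.60232313,  0.19167239]), 'ee_rot': array([[ 9.27619159e-01,  3.73526866e-01, -6.13208042e-04],
       [ 3.73527365e-01, -9.27617653e-01,  1.67239211e-03],
       [ 5.58607795e-05, -1.78039295e-03, -9.99998414e-01]]), 'wrist_force': array([-0.0358872 , -0.11862947,  0.43076034]), 'torque': array([-0.00171035,  0.02997501,  0.03078473]), 'grasp_force': 0.0, 'width': 0.9972092163456588}
```

View pics/top0.png

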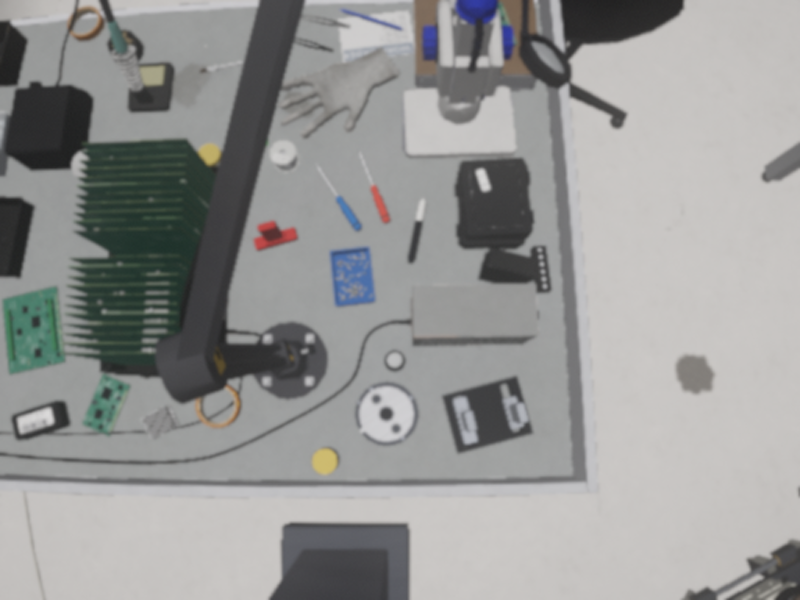

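View pics/side0.png

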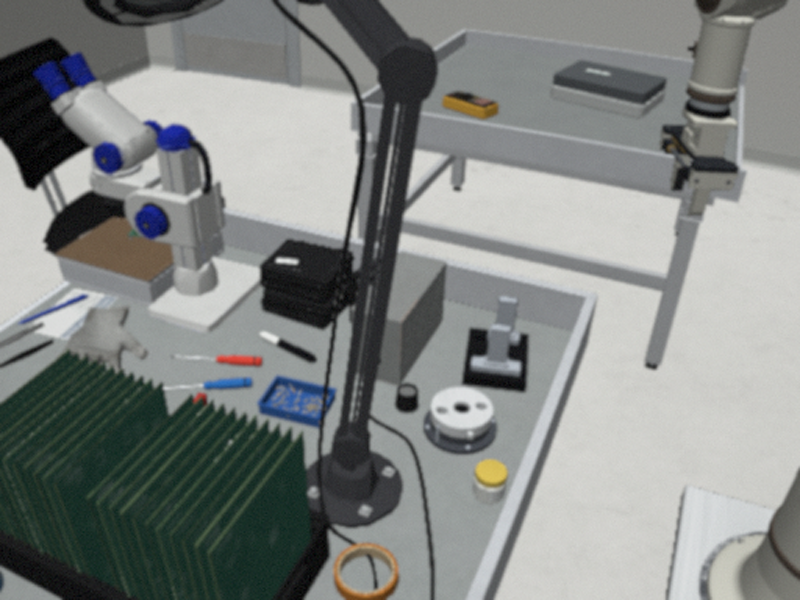

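Top view: the lock ring is at (386,413), the stand at (488,413) with spanners at (467,418) and (515,408), and a red look-alike at (275,237). The lamp base is at (290,358). The candidates for the wide spanner are the two in the stand and the red one, which is ruled out. I'll settle left against right with a close crop.

Run:
```python
from h import *
import pickle
t=pickle.load(open("top.pkl","rb"));s=pickle.load(open("side.pkl","rb"))
a=cv2.resize(t["img"][235:295,222:345],(800,390),interpolation=cv2.INTER_CUBIC)
b=cv2.resize(s["img"][185:290,265:345],(266,350),interpolation=cv2.INTER_CUBIC)
b=cv2.resize(s["img"][185:255,290:345],(157,200),interpolation=cv2.INTER_CUBIC)
c=cv2.resize(s["img"][245:290,268:320],(231,200),interpolation=cv2.INTER_CUBIC)
im=np.zeros((600,800,3),np.uint8);im[:390]=a;im[395:595,:157]=b;im[395:595,200:431]=c
cv2.imwrite("pics/crop1.png",im)
for n,z,u in(("ring",.043,(386,413)),("stand",.02,(488,413)),("L",.034,(467,418)),("R",.034,(515,408)),("lamp",0,(290,358))):
    print(n,onz(t,np.array(u)/1.5625,z))
# grey blobs near stand
g=t["img"].astype(int);m=(g.min(2)>120).astype(np.uint8)[235:295,280:345]
k,l,st,ce=cv2.connectedComponentsWithStats(m)
for i in range(1,k):
    if st[i,4]>20:
        ys,xs=np.where(l==i);c=cv2.minAreaRect(np.c_[xs+280,ys+235].astype(np.float32));print(st[i],c)
```

```text
ring [ 0.48401927 -0.13435385  0.043     ]
stand [ 0.48123277 -0.31115824  0.02      ]
L [ 0.4735238  -0.27268698  0.034     ]
R [ 0.48896093 -0.35598095  0.034     ]
lamp [0.58329966 0.03914442 0.        ]
[   0    0   65   60 2225] ((312.0, 264.5), (59.0, 64.0), 90.0)
[ 10  19  16  31 303] ((297.98577880859375, 268.3458557128906), (30.793689727783203, 10.790515899658203), 75.25643920898438)
```

View pics/crop1.png

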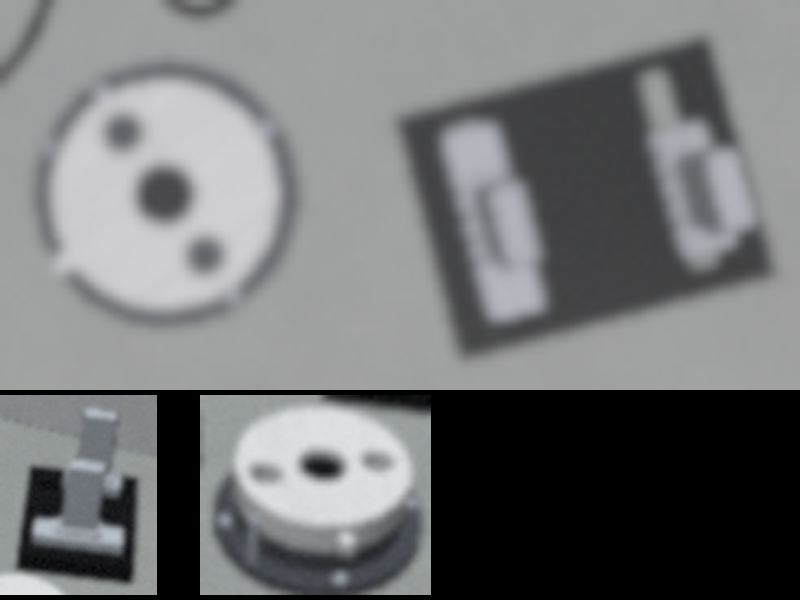

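Crop: the left spanner covers its whole slot, with the bar from (470,125) to (520,320), so it is the wide one. The right one leaves slot visible at both ends, so it is narrow. The ring holes are at (122,131) and (204,256) and the tab is at (62,262). Next I measure these precisely.

```bash
cat > meas.py <<'E'
from h import *
def blobs(f,roi,lo,hi,S=8,bright=False):
    x0,y0,x1,y1=roi
    g=cv2.cvtColor(f["img"],cv2.COLOR_BGR2GRAY)[y0:y1,x0:x1]
    G=cv2.resize(g,None,fx=S,fy=S,interpolation=cv2.INTER_CUBIC)
    m=((G>=lo)&(G<=hi)).astype(np.uint8)
    out=[]
    k,l,st,ce=cv2.connectedComponentsWithStats(m)
    for i in range(1,k):
        if st[i,4]>4*S*S:
            ys,xs=np.where(l==i);P=np.c_[xs,ys].astype(np.float32)
            T=lambda p:(np.array(p)+.5)/S-.5+[x0,y0]
            (c,wh,a)=cv2.minAreaRect(P)
            out.append(dict(area=st[i,4]/S/S,c=T(ce[i]),rc=T(c),wh=np.array(wh)/S,a=a,box=T(cv2.boxPoints((c,wh,a)))))
    return out
E
python3 - <<'E'
from meas import *
import pickle
np.set_printoptions(precision=4,suppress=True)
t=pickle.load(open("top.pkl","rb"));s=pickle.load(open("side.pkl","rb"))
pr=lambda b:print(round(b["area"],1),b["c"],b["rc"],b["wh"],round(b["a"],1))
g=cv2.cvtColor(t["img"],cv2.COLOR_BGR2GRAY)
print("ring holes top");H=blobs(t,(232,248,264,283),0,165)
for b in H: pr(b);print(onz(t,b["c"],.043))
print("ring face");
for b in blobs(t,(225,240,270,290),180,255): pr(b);print(onz(t,b["rc"],.043))
print("stand");
for b in blobs(t,(280,235,345,295),0,95): pr(b);print([onz(t,p,.02)[:2] for p in b["box"]],onz(t,b["rc"],.02))
print("spanner top");
for th in(115,130,160,185):
  for b in blobs(t,(287,250,310,288),th,255): print(th);pr(b);print([onz(t,p,.034)[:2] for p in b["box"]])
print("side holes");
for b in blobs(s,(272,246,320,280),0,165): pr(b)
print("side spanner")
for b in blobs(s,(298,205,336,245),140,255): pr(b)
print(g[250:290:2,286:312])
E
```

```text
ring holes top
32.0 [234.3291 250.0838] [236.3125 251.5625] [8.  9.5] 90.0
[ 0.522  -0.1008  0.043 ]
45.0 [260.1106 250.5197] [257.9375 252.75  ] [10.375 11.   ] 90.0
[ 0.52   -0.1696  0.043 ]
28.7 [240.4224 254.9273] [240.4375 255.    ] [5.875 6.   ] 90.0
[ 0.509 -0.117  0.043]
71.0 [246.7907 264.3952] [246.875 264.375] [9.375 9.375] 90.0
[ 0.4838 -0.1337  0.043 ]
27.1 [253.0549 273.8308] [253.0625 273.8125] [5.6569 5.8336] 45.0
[ 0.4589 -0.15    0.043 ]
104.1 [249.3912 279.7102] [247.5    276.8125] [11.25  31.875] 90.0
[ 0.4437 -0.1402  0.043 ]
ring face
767.9 [246.7915 264.6691] [247.     264.4375] [34.25  33.875] 90.0
[ 0.4837 -0.1342  0.043 ]
stand
1119.5 [311.2438 264.6276] [311.662 264.842] [37.1751 48.9117] 75.0
[array([ 0.5126, -0.2328]), array([ 0.5447, -0.3636]), array([ 0.447 , -0.3858]), array([ 0.416 , -0.2564])] [ 0.4799 -0.3093  0.02  ]
spanner top
115
9.5 [289.183  250.2947] [289.9375 250.5625] [2.   6.75] 90.0
[array([ 0.5218, -0.2409]), array([ 0.5215, -0.2591]), array([ 0.5162, -0.2589]), array([ 0.5165, -0.2408])]
115
317.7 [297.625  268.5291] [297.8821 268.1848]
[... 3701 characters left out ...]
72 174 163
  135  96  72  67  66  66  66  66]
 [162 160 151 127  94  73  70  73  91 129 161 177 182 181 181 182 182 176
  153 117  82  70  67  67  67  66]
 [162 161 157 141 111  82  71  70  77 107 146 172 182 184 183 183 183 180
  167 136  95  71  68  67  68  66]
 [161 161 160 152 130  97  75  70  71  87 123 158 175 180 178 173 168 162
  151 124  90  72  68  68  68  67]
 [161 161 161 156 140 112  82  71  71  73  86 109 122 123 116 103  88  80
   75  73  72  72  74  77  82  90]
 [161 161 161 161 153 131  99  76  71  70  72  75  75  74  73  75  80  86
   93 102 113 121 128 135 143 148]
 [161 161 161 161 157 144 118  90  82  83  89  97 107 116 123 130 139 145
  149 152 155 157 158 159 159 160]]
```

Call:
step_arm([
  [0.02,0.03,0,-2],
  [0.04,0.06,0,-4],
  [0.06,0.09,0,-6],
  [0.08,0.12,0,-8],
  [0.1,0.15,0,-8],
], grip=128)

```text
time: 0.52
position: [0.3432, -0.4512, 0.1922]
ee_rot: [[0.971, 0.239, -0.0], [0.239, -0.971, 0.001], [-0.0, -0.001, -1.0]]
wrist_force: [0.3, -0.7, 0.2]
width: 0.682
grasp_force: 0.0
```

Call:
step_arm([
  [0.026,0.03,0,0],
  [0.052,0.06,0,0],
  [0.078,0.095,0,0],
  [0.104,0.13,0,0],
  [0.125,0.16,0,0],
])

```text
time: 0.93
position: [0.4686, -0.291, 0.1925]
ee_rot: [[0.971, 0.241, -0.0], [0.241, -0.971, 0.0], [-0.0, -0.0, -1.0]]
wrist_force: [0.7, -0.1, -0.7]
width: 0.502
grasp_force: 0.0
```

Run:
```python
from h import *
import pickle
np.set_printoptions(precision=4,suppress=True)
t=pickle.load(open("top.pkl","rb"));s=pickle.load(open("side.pkl","rb"))
for a,b in(((240.42,254.93),(282.13,262.16)),((240.42,254.93),(307.24,259.45)),((253.05,273.83),(307.24,259.45)),((253.05,273.83),(282.13,262.16)),((246.79,264.4),(295.05,260.5))): print(tri(t,a,s,b))
q=r.read_state();print(q["time"],q["position"],np.degrees(np.arctan2(*q["ee_rot"][[1,0],1])),q["width"],q["qpos"])
```

```text
(array([ 0.5095, -0.1169,  0.0439]), np.float64(0.0010660790703051145))
(array([ 0.4818, -0.1235,  0.0632]), np.float64(0.054736421679281014))
(array([ 0.4594, -0.1499,  0.044 ]), np.float64(0.0009829822312919878))
(array([ 0.4865, -0.1404,  0.0313]), np.float64(0.058967841307508304))
(array([ 0.4841, -0.1337,  0.0448]), np.float64(0.0005788358277208265))
0.9333 [ 0.4686 -0.291   0.1925] -76.06478749771723 0.5024524264252533 [ 54.9901  19.6101 -31.8344 102.9981  11.7069  60.6914 -57.19  ]
```

Call:
step_arm([
  [0.003,0.022,-0.03,0],
  [0.003,0.022,-0.06,0],
  [0.003,0.022,-0.09,0],
  [0.003,0.022,-0.115,0],
  [0.003,0.022,-0.131,0],
])

```text
time: 1.35
position: [0.4689, -0.2697, 0.0586]
ee_rot: [[0.97, 0.242, -0.004], [0.242, -0.97, 0.002], [-0.003, -0.003, -1.0]]
wrist_force: [-0.4, 0.1, -0.4]
width: 0.5
grasp_force: 0.0
```

Run:
```python
from h import *
t=grab("top");s=grab("side")
a=cv2.resize(t["img"][235:295,275:355],(600,450),interpolation=cv2.INTER_CUBIC)
b=cv2.resize(s["img"][150:260,290:345],(200,400),interpolation=cv2.INTER_CUBIC)
im=np.zeros((450,800,3),np.uint8);im[:,:600]=a;im[:400,600:]=b
cv2.imwrite("pics/grasp.png",im)
```

```text
(no output)
```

View pics/grasp.png

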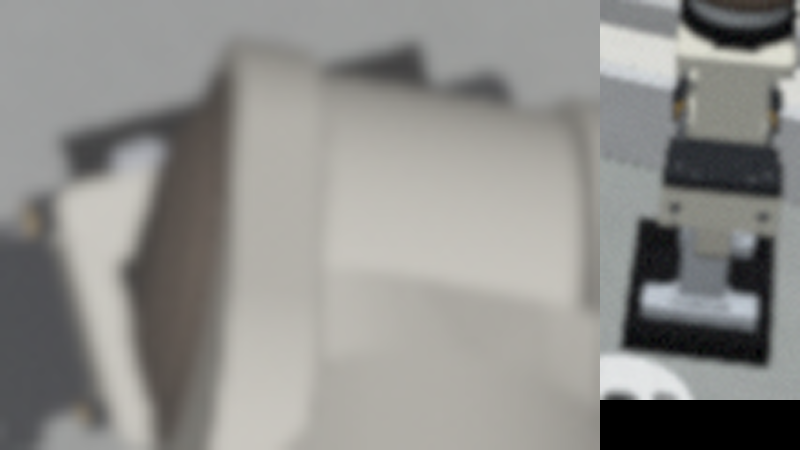

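The side view shows the near finger in front of the handle at (716,215), slightly to the robot side of the handle centre at (705,265). I'll check the offset with numbers.

Run:
```python
from meas import *
np.set_printoptions(precision=4,suppress=True)
s=grab("side");q=r.read_state();p=q["position"];yaw=np.radians(14)
X=np.array([np.cos(yaw),np.sin(yaw),0]);Y=np.array([-X[1],X[0],0])
print(q["time"],p)
W=lambda x,y,z:np.array([.4714,-.2685,0])+x*X+y*Y+[0,0,z]
# predicted image of handle edges at z=.05 front face, bar end edges
print("pred handle",proj(s,[W(.016,.007,.048),W(-.016,.007,.048)]),"bar",proj(s,[W(.04,.012,.027),W(-.04,.012,.027)]))
v=lambda P:proj(s,[P])[0]
print("finger c",v(p+.03*Y+[0,0,.005]))
g=cv2.cvtColor(s["img"],cv2.COLOR_BGR2GRAY)
for row in(208,214,222,224,232,234): print(row,g[row,296:336])
```

```text
1.5 [ 0.4695 -0.27    0.0603]
pred handle [[310.9788 229.1772]
 [323.7374 230.6524]] bar [[300.6172 235.8092]
 [332.2918 239.5229]]
finger c [318.5239 229.9408]
208 [158 158 158 156 150 150 149 152 151 149 143 136 134 127 122 130 135 138
 137 138 138 135 137 139 136 136 140 137 137 135 138 138 139 135 137 136
 126 110  96  95]
214 [157 159 152 129  82  37  26  25  26  24  23  22  20  23  34  64 101 122
 122 119 119 126 128 128 126 126 127 123 123 124 138 156 164 163 165 158
 129  91  75  75]
222 [160 148 121  74  33  30  30  25  25  26  25  23  30  25  33  50  82 105
 116 119 119 117 117 117 116 117 118 115 100  70  43  27  32  32  26  28
  29  27  32  23]
224 [157 142 104  55  26  17  31  23  24  30  26  29  27  26  34  58  91 112
 116 120 119 116 117 117 118 118 115 113  94  59  33  25  25  23  24  26
  22  24  22  28]
232 [137  94  50  26  62 121 173 191 191 192 194 190 188 176 170 166 165 164
 161 157 155 152 154 152 154 152 153 158 169 181 184 186 184 183 179 174
 146 101  49  25]
234 [132  86  36  28  50  96 131 147 150 158 162 167 165 167 164 163 167 165
 162 158 158 156 160 163 166 161 157 152 157 170 189 195 194 193 197 187
 161 110  56  35]
```

Current TCP matches the handle centre within about 2 mm, so I close, then lift slightly.

Call:
step_arm([
  [0,0,0,0],
  [0,0,0,0],
  [0,0,0,0],
  [0,0,0,0],
  [0,0,0,0],
], grip=255)

```text
time: 1.92
position: [0.4713, -0.2714, 0.0625]
ee_rot: [[0.971, 0.241, 0.001], [0.241, -0.971, -0.001], [0.001, 0.001, -1.0]]
wrist_force: [-0.6, 0.6, -0.1]
width: 0.183
grasp_force: 0.0
```

Call:
step_arm([
  [0,0,0,0],
  [0,0,0,0],
  [0,0,0.01,0],
  [0,0,0.02,0],
  [0,0,0.03,0],
])

```text
time: 2.33
position: [0.4706, -0.2707, 0.0923]
ee_rot: [[0.971, 0.241, -0.0], [0.241, -0.971, 0.0], [-0.0, -0.001, -1.0]]
wrist_force: [0.0, 0.2, -2.1]
width: 0.149
grasp_force: 30.0
```

Call:
step_arm([
  [0,0,0.03,0],
  [0,0,0.06,0],
  [0,0.02,0.07,3],
  [0,0.05,0.07,8],
  [0,0.08,0.07,13],
])

```text
time: 2.75
position: [0.4717, -0.1914, 0.1638]
ee_rot: [[0.891, 0.454, 0.003], [0.454, -0.891, -0.002], [0.002, 0.003, -1.0]]
wrist_force: [0.0, 2.3, -2.1]
width: 0.149
grasp_force: 30.0
```

Call:
step_arm([
  [0.006,0.03,0,3],
  [0.012,0.058,0,6.4],
  [0.012,0.058,-0.025,6.4],
  [0.012,0.058,-0.045,6.4],
  [0.012,0.058,-0.045,6.4],
])

```text
time: 3.17
position: [0.4801, -0.132, 0.1144]
ee_rot: [[0.835, 0.551, -0.005], [0.551, -0.835, 0.001], [-0.003, -0.004, -1.0]]
wrist_force: [-1.0, 0.2, -2.9]
width: 0.149
grasp_force: 30.0
```

Run:
```python
from meas import *
import pickle
t=grab("top");s=grab("side")
pickle.dump(t,open("t2.pkl","wb"));pickle.dump(s,open("s2.pkl","wb"))
q=r.read_state();print(q["time"],q["position"],np.degrees(np.arctan2(*q["ee_rot"][[1,0],1])),q["qpos"])
a=cv2.resize(t["img"][230:300,210:290],(457,400),interpolation=cv2.INTER_CUBIC)
b=cv2.resize(s["img"][220:285,265:325],(369,400),interpolation=cv2.INTER_CUBIC)[:,:343]
cv2.imwrite("pics/over.png",np.hstack([a,b]))
```

```text
3.2667 [ 0.4823461  -0.13292421  0.11695882] -56.669388866270474 [ 44.3424722   21.45161451 -38.18176077 113.65617432  17.01734054
  50.51302966 -59.55766306]
```

View pics/over.png

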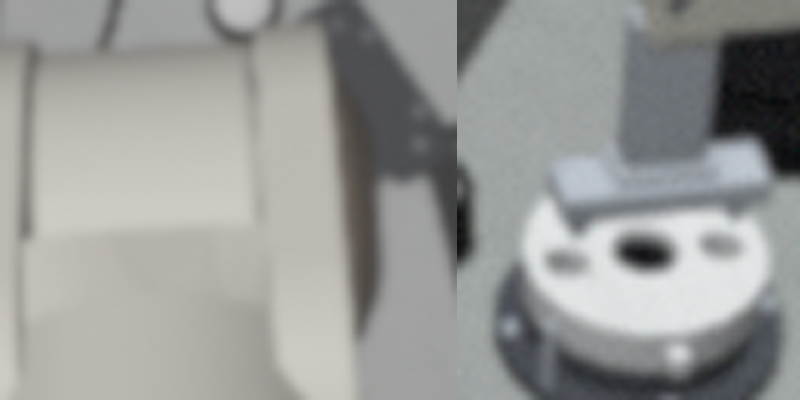

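Over the ring: the top view is blocked by the arm. The side view shows the bar above the ring with prongs at (578,228) and (735,212), the holes at (568,262) and (720,243), and the stop pin at (548,360). I'll compare this with projected corners.

Run:
```python
from meas import *
import pickle
np.set_printoptions(precision=2,suppress=True)
s=pickle.load(open("s2.pkl","rb"));q=r.read_state();p=q["position"]
yaw=np.arctan2(*q["ee_rot"][[1,0],1])+np.pi/2
X=np.array([np.cos(yaw),np.sin(yaw),0]);Y=np.array([-X[1],X[0],0])
print(p,X,q["time"])
P=[p+x*X+y*Y+[0,0,-.042+z] for x,y,z in[(.04,.012,0),(-.04,.012,0),(.04,.012,.014),(-.04,.012,.014),(-.04,-.012,.014),(.04,-.012,.014),(.03,0,-.014),(-.03,0,-.014),(.016,.007,.05),(-.016,.007,.05)]]
uv=proj(s,P)
u2=(uv-[265,220])*6.15; print(np.c_[uv,u2+[457,0]])
G=cv2.resize(s["img"][220:285,265:325],(369*2,800),interpolation=cv2.INTER_CUBIC)
for a,c in zip(uv,[(0,0,255)]*6+[(0,255,0)]*2+[(255,0,0)]*2):
    cv2.circle(G,tuple(int(k) for k in ((a-[265,220]+.5)*12.3)),4,c,-1)
cv2.imwrite("pics/ov2.png",G[:600])
```

```text
[ 0.48 -0.13  0.12] [0.84 0.55 0.  ] 3.2667
[[280.83 256.23 554.38 222.81]
 [315.19 252.67 765.67 200.9 ]
 [281.2  251.48 556.61 193.61]
 [315.81 247.95 769.47 171.89]
 [312.86 241.22 751.34 130.49]
 [278.83 244.6  542.06 151.27]
 [283.58 256.96 571.29 227.3 ]
 [308.95 254.32 727.29 211.09]
 [292.29 236.46 624.82 101.23]
 [306.35 235.1  711.31  92.84]]
```

View pics/ov2.png

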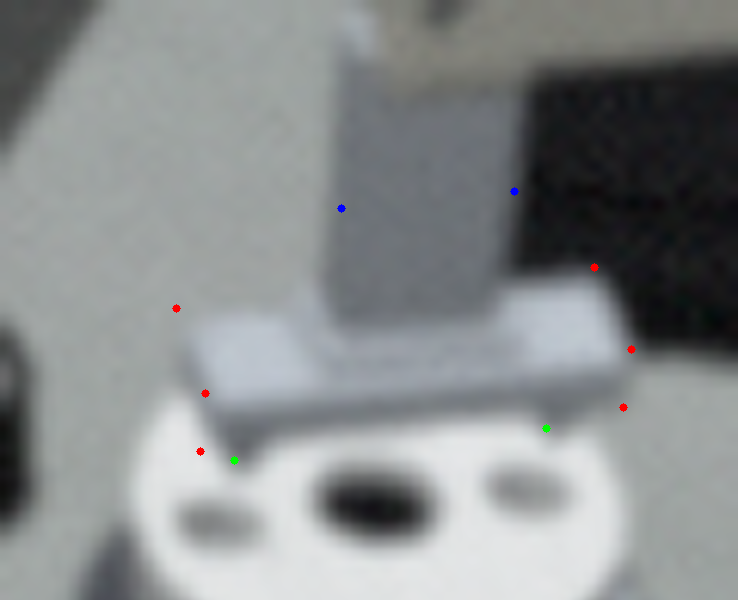

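Call:
step_arm([
  [0.002,0.0,0,0],
  [0.002,0.0,0,0],
  [0.002,0.0,0,0],
  [0.002,0,0,0],
  [0.002,0,0,0],
])

```text
time: 3.68
position: [0.4851, -0.1332, 0.1171]
ee_rot: [[0.836, 0.549, 0.001], [0.549, -0.836, -0.0], [0.0, 0.001, -1.0]]
wrist_force: [0.3, -1.0, -1.8]
width: 0.15
grasp_force: 30.0
```

```bash
cat > cmp.py <<'E'
from meas import *
np.set_printoptions(precision=4,suppress=True)
s=grab("side");q=r.read_state();p=q["position"]
yaw=np.arctan2(*q["ee_rot"][[1,0],1])+np.pi/2
X=np.array([np.cos(yaw),np.sin(yaw),0]);Y=np.array([-X[1],X[0],0])
print(q["time"],p,np.degrees(yaw),q["wrist_force"])
E
python3 - <<'E'
from cmp import *
# bar: bluish-grey brighter in blue vs ring (white) : use b-r difference
im=s["img"].astype(int);d=(im[:,:,0]-im[:,:,2])[238:262,272:322]
for row in(244,247,249,251,253): print(row,d[row-238])
for x,z in((.04,.007),(-.04,.007)): print(proj(s,[p+x*X+.012*Y+[0,0,-.042+.014],p+x*X-.012*Y+[0,0,-.028]]))
E
```

```text
3.7333 [ 0.485  -0.1332  0.117 ] 33.315865541851586 [ 0.0802 -0.7577 -2.7974]
244 [ 3  4  3  5  4  4  7 10 10 10 13 11  9 12 13 14 13 12 11 11 10 11 10 11
  9 11  9 12 11 11 12 13 13 16 17 17 17 17 16 17 15  8  6  4  0 -1  5  5
  0  3]
247 [ 3  4  5  3  5  5  9 15 17 18 18 17 18 16 15 15 14 14 13 12 15 12 12 12
 14 12 13 13 15 14 13 13 14 15 15 16 15 17 16 17 13 14  9  3  4  2  2  0
  0  1]
249 [ 4  5  4  4  5  4  9 14 14 16 16 17 18 16 16 16 15 15 14 14 12 13 14 13
 13 15 14 15 14 14 14 12 12 14 14 13 14 12 12 13 10 10  5  4  3  1  3  2
  2  3]
251 [ 3  6  4  4  3  4  5  8 11 14 14 13 14 13 14 11 12 10 11 10 11 11  9 12
 11 11 10  9  8 10 10  9 10  9  7  9  9  9  9 10  6  6  5  3  5  2  2  4
  4  3]
253 [ 2  5  3  3  2  6  4  6  8 11 11 10  9  7  8  6  7  6  6  6  7  8  5  4
  6  4  6  7  5  7  5  6  6  4  5  7  7  5  6  5  4  5  4  5  4  4  4  5
  5  3]
[[280.1376 251.0854]
 [277.7955 244.2138]]
[[314.7351 247.5708]
 [311.8112 240.85  ]]
```

Call:
step_arm([
  [-0.002,-0.001,0,0],
  [-0.002,-0.001,-0.005,0],
  [-0.002,-0.001,-0.01,0],
  [-0.002,-0.001,-0.014,0],
  [-0.002,-0.001,-0.014,0],
])

```text
time: 4.15
position: [0.4818, -0.1337, 0.1014]
ee_rot: [[0.835, 0.55, -0.002], [0.55, -0.835, 0.001], [-0.001, -0.002, -1.0]]
wrist_force: [0.3, 1.0, -2.6]
width: 0.147
grasp_force: 30.0
```

Call:
step_arm([
  [0,0,0,0],
  [0,0,0,0],
])

```text
time: 4.32
position: [0.4829, -0.1338, 0.1025]
ee_rot: [[0.835, 0.55, -0.0], [0.55, -0.835, 0.0], [0.0, -0.0, -1.0]]
wrist_force: [0.2, 0.1, -1.6]
width: 0.148
grasp_force: 30.0
```

Run:
```python
from cmp import *
im=s["img"].astype(int);d=(im[:,:,0]-im[:,:,2])
for row in(249,251,253,255): print(row,d[row,274:286],d[row,308:320])
for x in(.04,-.04): print(proj(s,[p+x*X+.012*Y+[0,0,-.042+.014],p+x*X-.012*Y+[0,0,-.028]]))
cv2.imwrite("pics/low.png",cv2.resize(s["img"][225:285,265:325],(600,600),interpolation=cv2.INTER_CUBIC))
```

```text
4.3667 [ 0.483  -0.1338  0.1026] 33.34339014920192 [-0.1394 -0.114  -2.6965]
249 [ 5  6  5  5  5  6  8 14 10 11 12 10] [17 16 17 16 15 11  7  4  4  3  3  4]
251 [ 2  4  2  3  7 10 16 17 17 17 18 15] [18 17 18 17 13 15 10  5  5  3  3  4]
253 [ 3  3  3  6  6  8 15 16 17 19 16 16] [14 14 14 14 14 12  9  5  6  1  3  5]
255 [ 3  2  3  3  4  7 10 16 16 16 15 17] [11 10 10  8  7  8  6  2  3  4  4  4]
[[280.7043 256.0132]
 [278.366  249.1082]]
[[315.0257 252.453 ]
 [312.1163 245.6993]]
```

View pics/low.png

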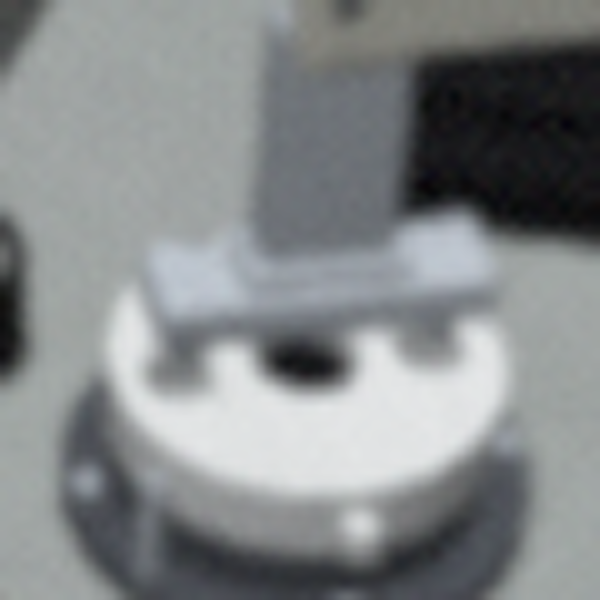

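The prongs at (183,350) and (432,338) line up with the holes at (180,375) and (428,352). Descend.

Call:
step_arm([
  [0,0,-0.004,0],
  [0,0,-0.008,0],
  [0,0,-0.012,0],
  [0,0,-0.012,0],
  [0,0,-0.012,0],
])

```text
time: 4.78
position: [0.4825, -0.1338, 0.0902]
ee_rot: [[0.835, 0.55, -0.001], [0.55, -0.835, 0.0], [-0.0, -0.001, -1.0]]
wrist_force: [-0.1, 0.4, -1.9]
width: 0.149
grasp_force: 30.0
```

Call:
step_arm([
  [0,0,-0.003,0],
  [0,0,-0.005,0],
  [0,0,-0.006,0],
  [0,0,-0.006,0],
  [0,0,-0.006,0],
])

```text
time: 5.2
position: [0.4831, -0.1341, 0.0852]
ee_rot: [[0.835, 0.55, 0.0], [0.55, -0.835, -0.001], [-0.0, 0.001, -1.0]]
wrist_force: [-2.0, -0.1, 5.0]
width: 0.149
grasp_force: 30.0
```

Seated: contact is at 0.085 as expected. Now turning clockwise.

Call:
step_arm([
  [0,0,0,0],
  [0,0,0,-4],
  [0,0,0,-8],
  [0,0,0,-12],
  [0,0,0,-16],
])

```text
time: 5.62
position: [0.4836, -0.1339, 0.0852]
ee_rot: [[0.955, 0.295, 0.001], [0.295, -0.955, -0.0], [0.001, 0.001, -1.0]]
wrist_force: [-0.7, 0.6, 3.8]
width: 0.145
grasp_force: 30.0
```

Call:
step_arm([
  [0,0,0,-4],
  [0,0,0,-8],
  [0,0,0,-12],
  [0,0,0,-16],
  [0,0,0,-20],
])

```text
time: 6.03
position: [0.4837, -0.1348, 0.0852]
ee_rot: [[0.999, -0.05, 0.002], [-0.05, -0.999, -0.002], [0.002, 0.001, -1.0]]
wrist_force: [-0.6, -1.2, 2.4]
width: 0.145
grasp_force: 30.0
```

Run:
```python
from cmp import *
print(q["torque"],q["qpos"])
cv2.imwrite("pics/turn1.png",cv2.resize(s["img"][225:285,265:325],(600,600),interpolation=cv2.INTER_CUBIC))
```

```text
6.0833 [ 0.4836 -0.1348  0.0852] -3.086002120930037 [-0.3995 -1.1337  1.7291]
[-0.449   0.0536  0.0353] [ 36.3642  22.5791 -28.5389 115.1213  14.9442  45.6928 -93.9268]
```

View pics/turn1.png

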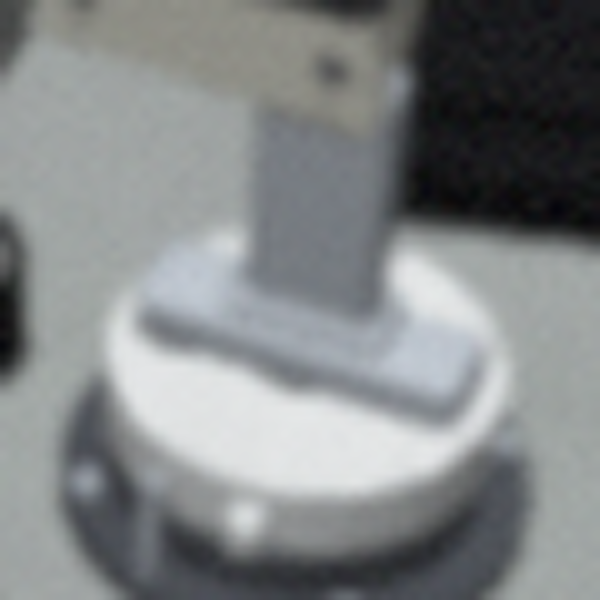

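The bar is flat on the ring. The tab has moved from (360,525) to (245,520) and the pin is at (150,525). Continue in smaller steps, watching the moment.

Call:
step_arm([
  [0,0,0,-3],
  [0,0,0,-6],
  [0,0,0,-9],
  [0,0,0,-9],
])

```text
time: 6.42
position: [0.4836, -0.1347, 0.0852]
ee_rot: [[0.979, -0.203, 0.002], [-0.203, -0.979, -0.001], [0.002, 0.001, -1.0]]
wrist_force: [-0.8, -2.5, 2.7]
width: 0.146
grasp_force: 30.0
```

Run:
```python
from cmp import *
print(q["torque"],q["qpos"][6])
im=s["img"].astype(int)
c=np.array([.4841,-.1336])
for n,u in(("pin",(280.0,275.5)),("tab_prev",(289,277))):
  for z in(.03,.034,.04):
    w=onz(s,u,z)[:2]-c;print(n,z,np.linalg.norm(w),np.degrees(np.arctan2(w[1],w[0])))
cv2.imwrite("pics/turn2.png",cv2.resize(s["img"][225:285,265:325],(400,400),interpolation=cv2.INTER_CUBIC))
```

```text
6.4667 [ 0.4836 -0.1347  0.0852] -11.55636679297821 [ 0.8995 -2.8932  3.4396]
[-0.6354  0.0577 -0.0069] -101.47137277265011
pin 0.03 0.05018189006118525 67.5076145695602
pin 0.034 0.05348127411068835 70.41039507003472
pin 0.04 0.05865093863369858 74.13686763853454
tab_prev 0.03 0.04246953913947714 91.48874790815034
tab_prev 0.034 0.046552232839895326 92.78363725621563
tab_prev 0.04 0.052712203436357664 94.34861197599851
```

Call:
step_arm([
  [0,0,0,-2],
  [0,0,0,-4],
  [0,0,0,-6],
  [0,0,0,-6],
  [0,0,0,-6],
])

```text
time: 6.88
position: [0.4836, -0.1346, 0.0852]
ee_rot: [[0.954, -0.301, 0.002], [-0.301, -0.954, -0.001], [0.002, 0.001, -1.0]]
wrist_force: [0.1, -2.3, 6.7]
width: 0.145
grasp_force: 30.0
```

Run:
```python
from cmp import *
print(q["torque"],q["qpos"][6])
cv2.imwrite("pics/turn3.png",cv2.resize(s["img"][225:285,265:325],(600,600),interpolation=cv2.INTER_CUBIC))
```

```text
6.9333 [ 0.4836 -0.1346  0.0852] -17.549623410195615 [ 0.4734 -3.3599  5.1381]
[-0.8161 -0.0096  0.0327] -106.82296380087261
```

View pics/turn3.png

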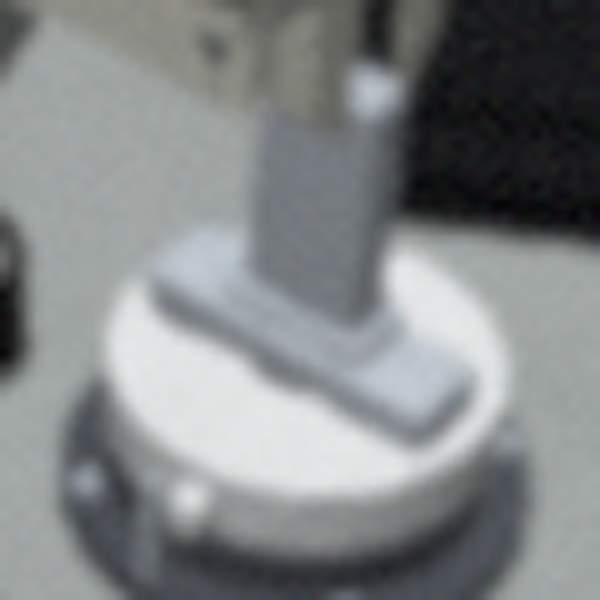

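The tab at (190,503) is almost against the pin at (150,520). A few more degrees.

Call:
step_arm([
  [0,0,0,-1.5],
  [0,0,0,-3],
  [0,0,0,-4],
  [0,0,0,-5],
  [0,0,0,-5],
])

```text
time: 7.35
position: [0.4836, -0.1344, 0.0852]
ee_rot: [[0.924, -0.383, 0.002], [-0.383, -0.924, -0.001], [0.002, 0.001, -1.0]]
wrist_force: [-0.0, -2.4, 5.1]
width: 0.153
grasp_force: 30.8
```

Run:
```python
from cmp import *
print(q["torque"],q["qpos"][6],q["grasp_force"])
g=cv2.cvtColor(s["img"],cv2.COLOR_BGR2GRAY);print(g[268:282:2,272:292])
```

```text
7.4 [ 0.4836 -0.1344  0.0852] -22.465703410656754 [-0.7487 -1.9819  6.0923]
[-0.7579  0.0249  0.5943] -111.26573277668996 30.738454163074493
[[ 90  80  85  98 117 130 149 174 197 215 223 225 225 226 227 227 227 229
  228 228]
 [ 90  89  86  83  91 119 131 140 151 162 186 199 214 223 226 227 228 227
  227 228]
 [127 145 131  94  70  88 119 144 156 163 176 186 183 184 191 204 212 217
  222 224]
 [108 122 116  87  67  64  85 112 140 172 206 215 199 170 155 156 157 159
  168 175]
 [ 83  73  81  81  70  71  90 114 124 141 154 151 136 130 140 143 146 150
  149 147]
 [109  84  77  78  79  84  94 110 101  93  95  96  86  90 102 118 133 139
  140 138]
 [143 112  82  71  76  81  95 104  98  77  65  56  56  52  56  61  66  71
   77  84]]
```

The moment jumped to 0.6 N m, so the stop is reached. I unload a little, open, and lift.

Call:
step_arm([
  [0,0,0.0,2],
  [0,0,0.0,3],
  [0,0,0,3],
])

```text
time: 7.65
position: [0.4836, -0.1345, 0.0851]
ee_rot: [[0.943, -0.334, 0.001], [-0.334, -0.943, -0.001], [0.002, 0.0, -1.0]]
wrist_force: [0.8, -2.5, 5.2]
width: 0.146
grasp_force: 30.0
```

Call:
step_arm([
  [0,0,0,0],
  [0,0,0,0],
  [0,0,0,0],
  [0,0,0,0],
  [0,0,0,0],
], grip=128)

```text
time: 8.07
position: [0.4824, -0.1335, 0.0843]
ee_rot: [[0.942, -0.336, -0.001], [-0.336, -0.942, 0.001], [-0.001, -0.0, -1.0]]
wrist_force: [0.2, -0.2, -0.1]
width: 0.457
grasp_force: 0.0
```

Call:
step_arm([
  [0,0,0.01,0],
  [0,0,0.03,0],
  [0,0,0.06,0],
  [0,0,0.09,0],
  [0,0,0.12,0],
])

```text
time: 8.48
position: [0.4825, -0.1335, 0.2064]
ee_rot: [[0.942, -0.336, -0.0], [-0.336, -0.942, 0.0], [-0.0, -0.0, -1.0]]
wrist_force: [0.4, 0.1, -0.4]
width: 0.497
grasp_force: 0.0
```

Call:
step_arm([
  [-0.02,-0.03,0,0],
  [-0.03,-0.06,0,0],
  [-0.04,-0.1,0,0],
  [-0.05,-0.14,0,0],
  [-0.05,-0.18,0,0],
])

```text
time: 8.9
position: [0.4308, -0.3157, 0.2058]
ee_rot: [[0.942, -0.337, -0.001], [-0.337, -0.942, -0.001], [-0.0, 0.001, -1.0]]
wrist_force: [0.4, -0.1, -0.0]
width: 0.497
grasp_force: 0.0
```

Run:
```python
from cmp import *
t=grab("top")
a=cv2.resize(t["img"][225:305,210:350],(700,400),interpolation=cv2.INTER_CUBIC)[:,:460]
b=cv2.resize(s["img"][225:285,265:316],(340,400),interpolation=cv2.INTER_CUBIC)
cv2.imwrite("pics/end.png",np.hstack([a,b]))
```

```text
8.95 [ 0.4298 -0.326   0.2057] -20.228168608422244 [ 1.7439 -7.267   1.4348]
```

View pics/end.png

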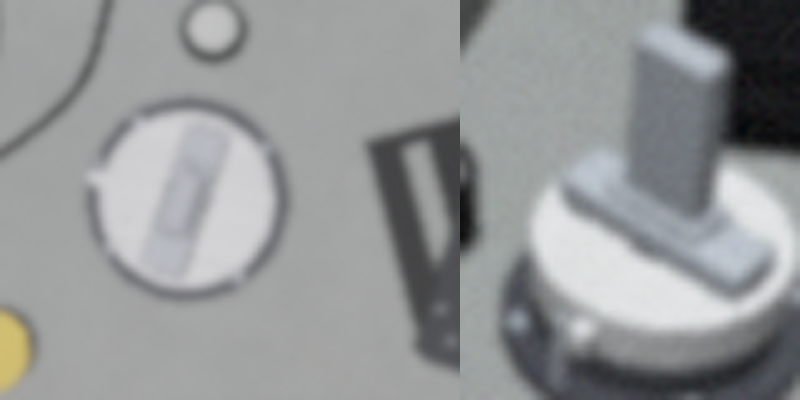

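The spanner stands upright and flat in the ring at (185,195), with the tab against the pin at (578,335). The gripper is clear. I'll let the arm settle and hand in.

Call:
step_arm([
  [0,0,0,0],
  [0,0,0,0],
  [0,0,0,0],
  [0,0,0,0],
  [0,0,0,0],
])

```text
time: 9.42
position: [0.4333, -0.3126, 0.2049]
ee_rot: [[0.942, -0.334, 0.0], [-0.334, -0.942, 0.0], [0.0, -0.0, -1.0]]
wrist_force: [-0.2, 0.7, -0.2]
width: 0.5
grasp_force: 0.0
```

```bash
python3 -c "
from plant import r,workorder
print(r.read_state()['wrist_force'],workorder.hand_in())"
```

```text
the job is handed in; nothing more can be done
[-0.21679286  0.7168593  -0.2493214 ] None
```

Job handed in at about 9.4 s, with no verdict shown: the ring is turned clockwise to its stop, the wide spanner is left standing upright in the ring with its prongs in the holes, and the narrow spanner was never gripped or lifted, though the final picture does not show it.

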